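# Hang up the dead weight

## Task

Take the S-hook out of its slotted holder, hook its upper curl over the top bar of the weight stand, near the middle and with the lower curl towards the robot, and let go of it. Then hang the dead weight from the hook's lower curl by its stirrup, so that it hangs free and still, and leave the other things on the bench where they are.

Things in the scene. Friction and masses are not known exactly. Their poses are not given: they have to be found in the camera images.
- stand: Fixed stand: level round top bar, 10 mm diameter, and a like rest bar 55 mm below it and 4 mm nearer -x, between posts (14 mm, clamps 22 x 20 x 24 mm at the top bar) at y = -100 and +100 mm. Origin at the foot below the top bar's middle, on the 8 mm glass sheet; y along the bar, z up, x roughly away from the robot. Feet 12 mm high from x = -40 to +45, low tie bar at x = +32.
- rail_mid (a point): Middle of the stand's top bar, on its axis, 220 mm above the stand's foot (228 mm above the bench). Open above and in front (-x). Mind the big fixed tester to the left of the work (roughly world y above 0.12 m, x beyond 0.5 m, 0.27 m high and more): pass in front of it or above.
- hook_holder: Fixed black plastic block, 70 x 50 x 30 mm (x, y, z), with a slot along x right through its top, 12 mm wide (y), 20 mm deep. Origin at the centre of its underside. The S-hook stands upright in the slot; lift it straight out.
- s_hook: Aluminium S, 90 g, cut from plate 10 mm thick (y), strip 6 mm wide. Origin: centre of the upper curl (12 mm inner radius, open downward, tip at x = +15, z = -6). Straight spine at x = -15 mm down to a flat bottom at z = -88, which runs to -x into the lower curl. In the holder the origin is 98 mm above the bench. Hung, it is 7 mm below the top bar's axis and the spine leans on the rest bar.
- thumb_tab (a point): Centre of the flat grip tab on top of the upper curl, 28 mm above the hook's origin: 28 mm wide (x), 10 mm thick (grip across y), from z = +14 to +42 mm in the hook. The hook can be lowered straight down onto the bar, spine in front of both bars. The bar's top comes to z = +12 mm when hung, so fingertips must stay above z = +14 mm.
- lower_curl (a point): Centre of the lower curl, at x = -75, z = -70 mm in the hook: 12 mm inner radius, open upward; its tip (x = -90 mm) stands 8 mm above this point, its other side rises to 6 mm below it. 75 mm in front of the bar, so a gripper pointing straight down clears the stand. A resting 6 mm bar has its axis 9 mm below this point.
- dead_weight: Loose steel weight, 250 g (varies by a quarter): upright cylinder, 52 mm diameter, 35 mm tall, with a stirrup of 6 mm rod on top, in its y-z plane: legs with axes at y = -17 and +17 mm (40 mm over the outside, 28 between), a level crown bar along y with its axis at z = 91 mm, window below it 53 mm high. Origin: centre of the underside. Stands on the bench at the start.
- stirrup_top (a point): Middle of the stirrup's crown bar, on its axis. Gripped from above some 20 mm below it across the outside of the legs (closing along the weight's y), the fingers straddle the 10 mm hook. The curl's tip goes through the window along the weight's x: bring the crown over the tip from the front (about 20 mm above the curl's centre), then lower it.
- petri_dish: Bystander: clear round dish, 66 mm in diameter, 15 mm high; origin at the centre of its underside.
- binder_clip: Bystander: black binder clip, 32 x 29 x 36 mm; origin at the centre of its underside.
- spare_jaw: Bystander: dark ribbed jaw block, 50 x 26 x 14 mm; origin at the centre of its underside.
- brass_weight: Bystander: small brass knob weight, 30 mm in diameter, 44 mm high; origin at the centre of its underside.

How it is judged:
By the outcome, as a careful person would: the job done as asked, in the order asked, and still so for the second after the job is handed in, with the robot touching nothing.
It also fails if it takes over 72 s, if anything falls off the work surface, if the arm or the gripper's body presses on something with over 40 N, if the wrist force passes 120 N, or if a joint passes its speed limit or range.

## Robot

A 6-joint arm with a two-finger parallel gripper is mounted at the origin on a cart in front of the work surface, level with it; the furniture and walls round the work are solid. World frame = base frame: x ahead of the robot, y to its left, z up, the work surface at z = 0. Lengths are in m, angles in rad, forces in N, time in s.
With the tool pointing down it reaches from about 0.15 to 0.775 m from the base axis. Payload 6.1 kg.
Tool frame: the origin (TCP) lies on the centre line of the jaws, within the pads' length; the fingertips stand 11 mm ahead of it and the grasp point (between the pads) lies 8 mm behind it (env.tcp_to_tips is the distance from the TCP to the fingertips, in m); x points along the fingers, y is the direction in which the jaws open and shut, and the axes are right-handed (so a half turn about x gives the same grasp; the last joint's range is limited). The gripper opens to 85 mm and grips with 20 to 120 N. Pads are 22 mm wide; open, the fingers measure 114 mm over their backs; the gripper's body (76 mm by 85 mm) begins 54 mm behind the grasp point. The pads swing forward as they close: fully open they stand 13 mm farther back than shut.
Start: joints at [0, 0.126, -0.04, 1.405, 0, 1.571], TCP at [0.525, -0, 0.242] pointing down, gripper open.
Joint ranges: [-2.72, 2.72], [-0.95, 1.95], [-1.27, 1.35], [-1.78, 2.02], [-1.46, 1.47], [-3.14, 3.14]. Speed limits (rad/s): [2.39, 2.39, 3.01, 3.14, 3.14, 3.14].

## Interface

Orientations are given as a unit quaternion [x, y, z, w].
In Python, from bench import env gives the robot as it stands. The module is installed in compiled form; this text tells all that it offers.
- The arm moves only by the tool carry_out, never from a script. Its argument "moves" is a list of rows, each a list of 3 entries, a list of its own where there are three numbers: the opening, from 0 (shut) to 1 (fully open), then the shift along the tool's x, y, z in m, then the turn, a rotation vector about the tool's x, y, z in rad. A call has 1 to 20 rows; each row is the pose to reach, as a shift and turn from the pose commanded when the call began, along the tool's axes at that moment; what a row does not reach only later rows make up. A row lasts 1/10 s, in which the tool goes at most 50 mm and 8.59 degrees, less where a joint would pass 70% of its speed; a pose out of reach is approached as far as the arm can. A call with a gripper value outside its range is refused whole. The fingers move at their own pace and stop on an object; "newtons" is the grip in N (left out, the last holds). Time passes only in rows, so rows that repeat a pose let the fingers close. It gives the time, the measured TCP pose, the force and the opening at its end, in the units of the state.
- env.state(): the state, without advancing time (a new reading comes with each control period).
- env.get_image(name): name is "scene" or "side" or "wrist"; returns the picture (480x640x3 uint8, red, green, blue); there is no depth.
- env.calibration(name): a dict with "fovy" (degrees; the focal length in pixels is half the picture's height over the tangent of half this angle, whatever the lens; pixels are square), "cx", "cy" (the principal point, pixels), "R" (3x3) and "t" (3): a world point X has camera coordinates R X + t; the wrist camera has in their place "mount" (4x4, takes a point from camera to tool coordinates, whose origin is the TCP and whose axes are the tool frame's). Camera axes: x right, y down, z forward; pixel columns grow to the right and rows downward; lengths in m; the calibration is good to about 2 mm. The wrist camera is an equidistant fisheye: a pixel r from the principal point sees the ray r / f radians off the axis. A picture is of the moment at which its call begins: read the wrist's pose just before it. calibration takes no time and is no camera call.
- env.close_job(): hands the job in, once; it reports no verdict.
The state is a dict: "time": time; "joint_positions": joint angles; "dq": joint speeds; "effort": joint torques, N m; "ee_pos": TCP position; "tool_rot": TCP orientation; "wrist_force": force on the tool from outside, world axes, zero at the start; "wrist_torque": the same for the moment, N m; "grip_width": finger opening in m.
Only numpy, scipy, OpenCV 4.12 (cv2) and the standard library are available. Lean on these libraries where they do the work, as an engineer would, in place of code of your own. Each camera call takes 0.05 s, during which the arm holds its last target.

## Working session

There is one attempt and no reset: what is moved stays moved. The work goes in short steps, Python scripts to look and compute and a tool call to move; the robot and the scene stay as the last step left them, time stands still between calls to the robot, and variables do not carry over. Pictures are saved under pics/ and viewed, and the job is handed in when it is done.

Besides the shell and the picture viewer there is one more tool, called after "Emit:" by a JSON object that holds its "method" and its "body", one argument or row to a line. carry_out: Moves the arm, as the interface text tells. Its arguments: {"type":"object","properties":{"moves":{"type":"array","items":{"type":"array"}},"newtons":{"type":"number"}},"required":["moves"]}

```bash
mkdir -p pics; python3 - <<'E'
from bench import env
import cv2
s=env.state()
for k,v in s.items(): print(k,v)
for n in ["scene","side","wrist"]:
    im=env.get_image(n); cv2.imwrite(f"pics/{n}0.png",im[:,:,::-1])
    print(n,env.calibration(n))
print(env.tcp_to_tips)
E
```

```text
time 0.0
joint_positions [-1.80023447e-05  1.26369608e-01 -4.06209157e-02  1.40537173e+00
 -1.79496394e-05  1.57077717e+00]
dq [-0.00013128  0.0012606   0.00092886  0.0006573  -0.00048678 -0.00206124]
effort [-1.88969068e-03 -4.35916471e+01  3.52923596e+01  1.73015334e-02
 -7.00984879e-05 -2.14169546e-05]
ee_pos [ 5.24615013e-01 -1.45509727e-05  2.41527982e-01]
tool_rot [-0.49960359 -0.50038714  0.50039552 -0.49961314]
wrist_force [0.36836979 0.33068465 0.67122442]
wrist_torque [ 0.04061417  0.01795526 -0.04110404]
grip_width 0.08541063165002084
scene {'fovy': 46.83412344361031, 'cx': 323.4880191302063, 'cy': 242.85690497333798, 'R': array([[ 0.76225523, -0.64718124,  0.01110845],
       [-0.29076299, -0.35769493, -0.88741829],
       [ 0.57829391,  0.67320931, -0.46083118]]), 't': array([-0.50976179,  0.21337509,  0.8754013 ])}
side {'fovy': 52.81472640238245, 'cx': 321.81193767183964, 'cy': 243.2230004149085, 'R': array([[ 0.99963588,  0.02525783,  0.00949436],
       [ 0.02324304, -0.62727959, -0.77844722],
       [-0.01370627,  0.77838445, -0.62763826]]), 't': array([-0.52243547,  0.01930712,  1.09375336])}
wrist {'fovy': 65.70646984690485, 'cx': 318.14689448630804, 'cy': 240.30701485487876, 'mount': array([[-3.33314406e-04, -2.68855485e-01,  9.63180470e-01,
        -1.31855375e-01],
       [ 9.99999895e-01, -3.91247864e-04,  2.36845788e-04,
        -2.84862885e-04],
       [ 3.13165012e-04,  9.63180448e-01,  2.68855587e-01,
        -6.79429990e-02],
       [ 0.00000000e+00,  0.00000000e+00,  0.00000000e+00,
         1.00000000e+00]])}
0.011
```

View pics/scene0.png

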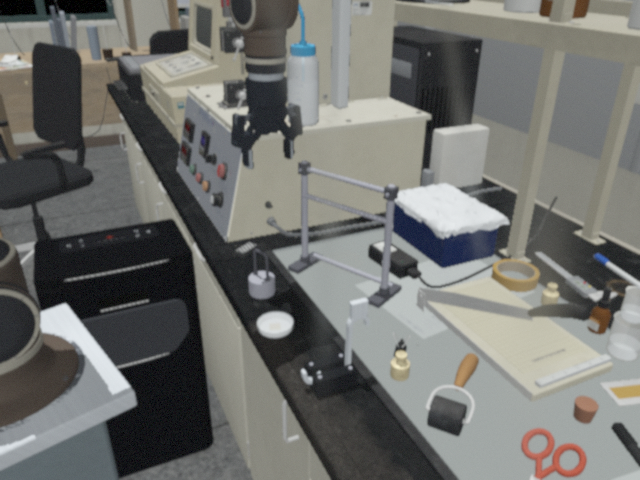

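View pics/side0.png

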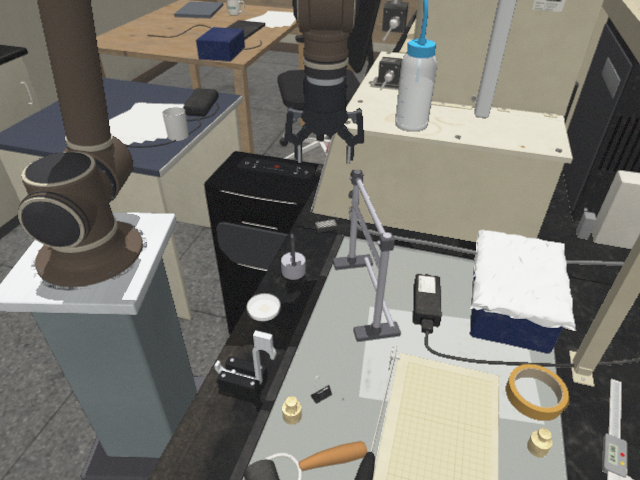

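View pics/wrist0.png

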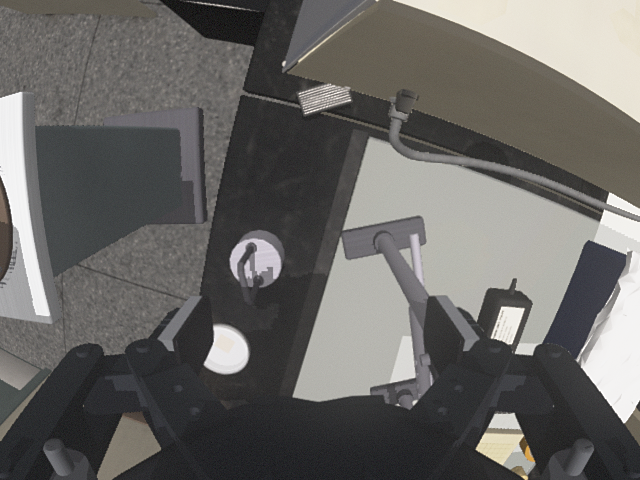

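The scene camera shows the stand (posts near (305,165) and (390,190)), the weight at about (262,285), the dish at (275,324) and the holder with hook at (335,370). The side view shows the same items. I'll zoom in to measure.

```bash
cat > h.py <<'E'
from bench import env
import numpy as np, cv2
from scipy.spatial.transform import Rotation as Ro
def K(c):
    f=240/np.tan(np.radians(c['fovy'])/2); return f
def ray(name,u,v,st=None):
    c=env.calibration(name); f=K(c)
    if name=='wrist':
        st=st or env.state()
        d=np.array([u-c['cx'],v-c['cy']]); r=np.hypot(*d); th=r/f
        dc=np.array([*(np.sin(th)*d/max(r,1e-9)),np.cos(th)])
        M=c['mount']; R=Ro.from_quat(st['tool_rot']).as_matrix()
        return R@M[:3,3]+st['ee_pos'], R@M[:3,:3]@dc
    R,t=c['R'],c['t']
    d=R.T@np.array([(u-c['cx'])/f,(v-c['cy'])/f,1]); return -R.T@t, d/np.linalg.norm(d)
def plane(name,u,v,z,st=None):
    o,d=ray(name,u,v,st); return o+d*(z-o[2])/d[2]
def tri(obs,st=None):
    A=np.zeros((3,3));b=np.zeros(3);L=[]
    for n,u,v in obs:
        o,d=ray(n,u,v,st);P=np.eye(3)-np.outer(d,d);A+=P;b+=P@o;L.append((o,P))
    X=np.linalg.solve(A,b); return X,[round(1000*np.linalg.norm(P@(X-o)),1) for o,P in L]
def proj(name,X,st=None):
    c=env.calibration(name);f=K(c)
    if name=='wrist':
        st=st or env.state(); M=c['mount'];R=Ro.from_quat(st['tool_rot']).as_matrix()
        p=M[:3,:3].T@(R.T@(np.array(X)-st['ee_pos'])-M[:3,3])
        th=np.arctan2(np.hypot(p[0],p[1]),p[2]);k=f*th/np.hypot(p[0],p[1])
        return np.array([c['cx']+k*p[0],c['cy']+k*p[1]])
    p=c['R']@np.array(X)+c['t']; return np.array([c['cx']+f*p[0]/p[2],c['cy']+f*p[1]/p[2]])
def crop(src,dst,x0,y0,w,h,s):
    im=cv2.imread(src)[y0:y0+h,x0:x0+w]
    im=cv2.resize(im,None,fx=s,fy=s,interpolation=cv2.INTER_CUBIC)
    for i in range(0,w,10):
        cv2.line(im,(i*s,0),(i*s,6 if i%50 else 14),(0,0,255),1)
        if i%20==0: cv2.putText(im,str(x0+i),(i*s,24),0,.4,(0,0,255),1)
    for i in range(0,h,10):
        cv2.line(im,(0,i*s),(6,i*s),(0,0,255),1)
        if i%20==0: cv2.putText(im,str(y0+i),(8,i*s+4),0,.4,(0,0,255),1)
    cv2.imwrite(dst,im)
E
python3 - <<'E'
from h import *
crop('pics/scene0.png','pics/s_a.png',290,280,100,120,5)
crop('pics/side0.png','pics/d_a.png',205,315,100,100,6)
crop('pics/scene0.png','pics/s_b.png',235,150,180,160,4)
crop('pics/side0.png','pics/d_b.png',230,160,180,190,3)
crop('pics/wrist0.png','pics/w_b.png',190,200,260,220,3)
E
```

```text
(no output)
```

View pics/s_a.png

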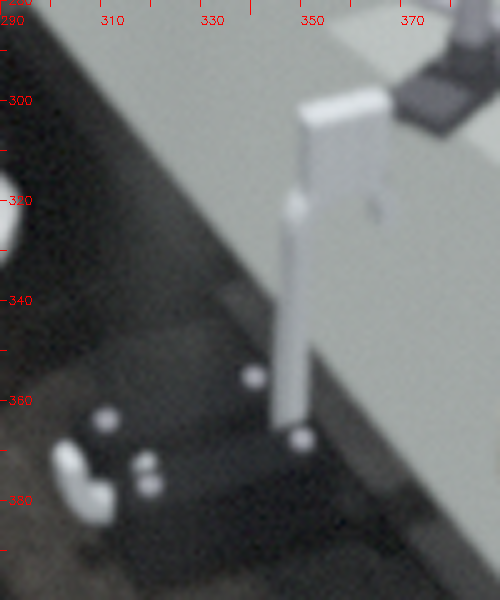

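View pics/d_a.png

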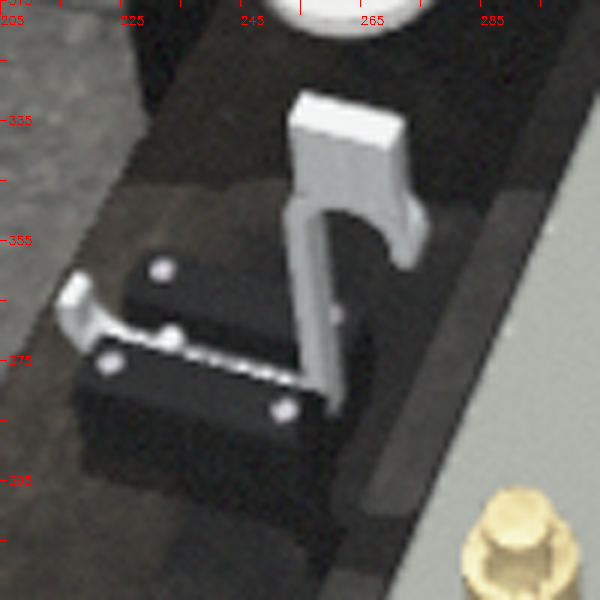

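View pics/s_b.png

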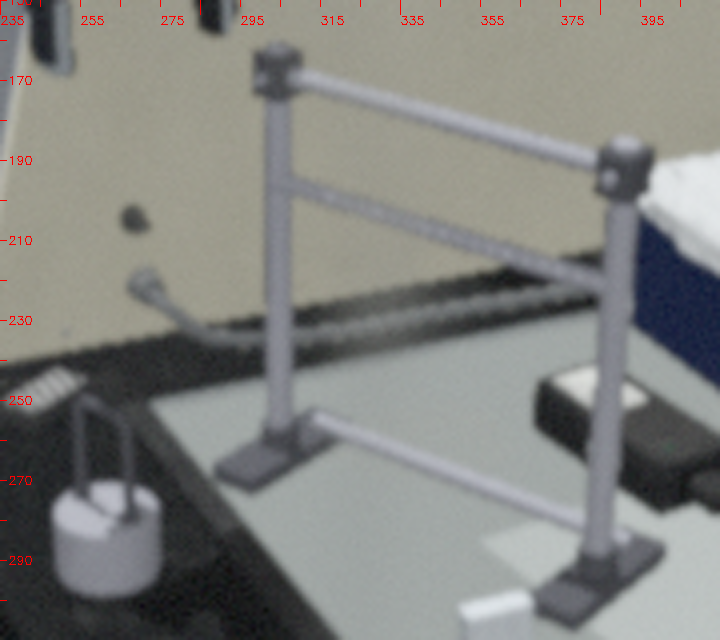

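View pics/d_b.png

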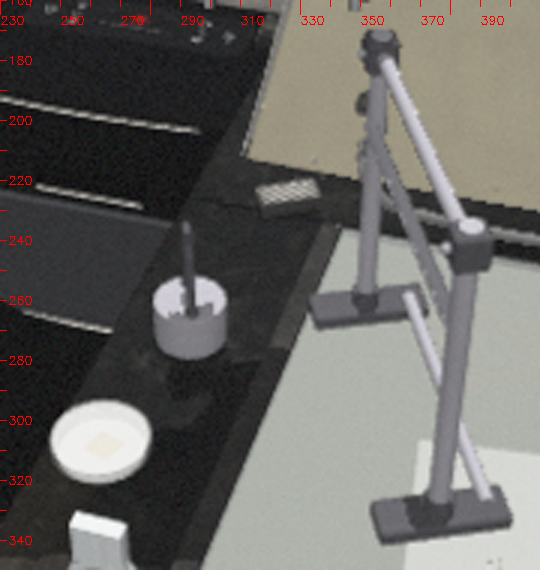

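View pics/w_b.png

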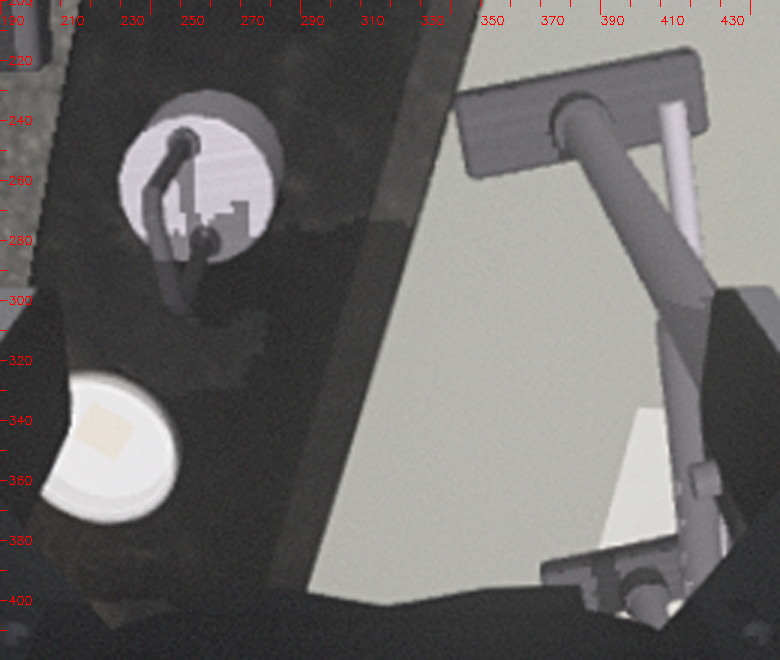

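```bash
python3 - <<'E'
from h import *
np.set_printoptions(precision=4,suppress=True)
L,e=tri([('scene',304.5,168.7),('side',356.7,176.7)]);print('clampL',L,e)
R_,e=tri([('scene',391,192.5),('side',387.3,241.7)]);print('clampR',R_,e)
d=L-R_;print('len',np.linalg.norm(d),'yaw(bar y axis)',np.degrees(np.arctan2(-d[0],d[1])),(L+R_)/2)
# clamp plane
for n,a,b in (('scene',(304.5,168.7),(391,192.5)),('side',(356.7,176.7),(387.3,241.7))):
    A=plane(n,*a,.228);B=plane(n,*b,.228);print(n,A,B,(A+B)/2,np.linalg.norm(A-B),np.degrees(np.arctan2(-(A-B)[0],(A-B)[1])))
print('tab',tri([('scene',359.2,301.4),('side',263.2,334.7)]),plane('scene',359.2,301.4,.14),plane('side',263.2,334.7,.14))
s=lambda x,y:(205+x/6,315+y/6)
c=[plane('side',*s(*p),.14) for p in ((305,92),(405,117),(397,143),(290,120))]
print('tab corners',*c); 
for a,b in ((0,1),(3,2)): q=c[b]-c[a];print('tab dir',np.degrees(np.arctan2(q[1],q[0])),np.linalg.norm(q))
c=[plane('side',*s(*p),.03) for p in ((162,270),(110,363),(285,410),(335,315))]
print('screws',*c,np.mean(c,0))
for a,b in ((1,2),(0,3)): q=c[b]-c[a];print('screw dir',np.degrees(np.arctan2(q[1],q[0])),np.linalg.norm(q))
s=lambda x,y:(290+x/5,280+y/5)
c=[plane('scene',*s(*p),.03) for p in ((106,419),(149,486),(301,440),(254,377))]
print('screws scene',*c,np.mean(c,0))
st=env.state()
w=lambda x,y:(190+x/3,200+y/3)
# wrist weight
P=[plane('wrist',*w(*p),.091,st) for p in ((152,190),(178,302))];print('crown wrist',*P,(P[0]+P[1])/2)
P=[plane('scene',235+x/4,150+y/4,.091) for x,y in ((82,400),(128,428))];print('crown scene',*P,(P[0]+P[1])/2)
print('crown side',plane('side',291.7,235,.091))
print('top disc wrist',plane('wrist',*w(197,190),.035,st),'side',plane('side',230+190/3,160+297/3,.035),'scene',plane('scene',235+107/4,150+513/4,.035))
print('dish',plane('side',263.8,306,.012))
E
```

```text
clampL [ 0.5879 -0.032   0.2274] [np.float64(2.4), np.float64(2.4)]
clampR [ 0.6303 -0.2255  0.2268] [np.float64(1.3), np.float64(1.3)]
len 0.19807042612038506 yaw(bar y axis) 12.378090645441231 [ 0.6091 -0.1288  0.2271]
scene [ 0.5837 -0.039   0.228 ] [ 0.6265 -0.23    0.228 ] [ 0.6051 -0.1345  0.228 ] 0.1957250973309426 12.611527030646329
side [ 0.5876 -0.0284  0.228 ] [ 0.6301 -0.225   0.228 ] [ 0.6089 -0.1267  0.228 ] 0.20107621896358324 12.187289032555372
tab (array([ 0.4415, -0.3469,  0.1378]), [np.float64(1.5), np.float64(1.5)]) [ 0.4383 -0.3515  0.14  ] [ 0.4415 -0.3468  0.14  ]
tab corners [ 0.4293 -0.3386  0.14  ] [ 0.4555 -0.346   0.14  ] [ 0.4544 -0.3544  0.14  ] [ 0.4267 -0.3479  0.14  ]
tab dir -15.615832752645426 0.02721135380135006
tab dir -13.198889415263045 0.028399660779267217
screws [ 0.3764 -0.3112  0.03  ] [ 0.3674 -0.3431  0.03  ] [ 0.4178 -0.3568  0.03  ] [ 0.4276 -0.3251  0.03  ] [ 0.3973 -0.3341  0.03  ]
screw dir -15.140377967920525 0.05224607581155621
screw dir -15.154766754021027 0.05302895907850724
screws scene [ 0.3767 -0.3138  0.03  ] [ 0.3671 -0.3462  0.03  ] [ 0.417  -0.3601  0.03  ] [ 0.4262 -0.328   0.03  ] [ 0.3967 -0.337   0.03  ]
crown wrist [ 0.461  -0.0305  0.091 ] [ 0.4661 -0.0639  0.091 ] [ 0.4636 -0.0472  0.091 ]
crown scene [ 0.4597 -0.0415  0.091 ] [ 0.4608 -0.0785  0.091 ] [ 0.4602 -0.06    0.091 ]
crown side [ 0.4603 -0.0379  0.091 ]
top disc wrist [ 0.4634 -0.0498  0.035 ] side [ 0.463 -0.049  0.035] scene [ 0.4601 -0.0582  0.035 ]
dish [ 0.4125 -0.1658  0.012 ]
```

Side and wrist views agree: bar middle about (0.609,-0.128), yaw 12.4°, hook tab about (0.441,-0.348) with hook x at -15°, weight about (0.463,-0.049). First move: back away from the stand, then over to the hook.

Emit:
{"method": "carry_out", "body": {
  "moves": [
    [0.6,[0,-0.045,0],[-0.13,0,0]],
    [0.6,[0,-0.08,0.02],[-0.26,0,0]],
    [0.6,[0,-0.084,0.06],[-0.39,0,0]],
    [0.6,[0,-0.084,0.1],[-0.52,0,0]],
    [0.6,[0,-0.084,0.14],[-0.65,0,0]],
    [0.6,[0.01,-0.084,0.18],[-0.78,0,0]],
    [0.6,[0.02,-0.084,0.22],[-0.91,0,0]],
    [0.6,[0.03,-0.084,0.26],[-1.04,0,0]],
    [0.6,[0.04,-0.084,0.3],[-1.17,0,0]],
    [0.6,[0.042,-0.084,0.33],[-1.3,0,0]],
    [0.6,[0.042,-0.084,0.348],[-1.309,0,0]],
    [0.6,[0.042,-0.084,0.348],[-1.309,0,0]],
    [0.6,[0.042,-0.084,0.348],[-1.309,0,0]]
  ]
}}

```text
time: 1.45
ee_pos: [0.4407, -0.3478, 0.1999]
tool_rot: [0.093, 0.701, -0.092, 0.701]
wrist_force: [-0.6, 0.3, -0.6]
grip_width: 0.0514
```

```bash
python3 - <<'E'
from h import *
s=env.state();print(s['time'],s['ee_pos'],s['joint_positions'],Ro.from_quat(s['tool_rot']).as_matrix(),s['grip_width'],s['wrist_force'])
for n in ["wrist","side"]:
    cv2.imwrite(f"pics/{n}1.png",env.get_image(n)[:,:,::-1])
crop('pics/wrist1.png','pics/w1.png',200,200,250,200,3)
o=np.array([.441,-.348]);hx=np.array([np.cos(np.radians(-15)),np.sin(np.radians(-15))])
for dx in(-14,14):
    for z in (.14,.112): print(dx,z,proj('wrist',[*(o+hx*dx/1000),z],s))
E
```

```text
1.45 [ 0.44071642 -0.34784919  0.19986076] [-6.68325414e-01  1.98421706e-01 -4.60331949e-02  1.32746940e+00
  3.05065028e-04 -4.05447361e-01] [[-6.96264243e-04  2.59861224e-01  9.65645722e-01]
 [ 9.38409938e-04  9.65645700e-01 -2.59860542e-01]
 [-9.99999317e-01  7.25239938e-04 -9.16200928e-04]] 0.05144881150505738 [-0.63795499  0.30219611 -0.56873605]
-14 0.14 [318.03560409 242.14156589]
-14 0.112 [318.09965928 229.65156457]
14 0.14 [318.10978808 290.28081247]
14 0.112 [318.1629784  272.81460069]
```

View pics/wrist1.png

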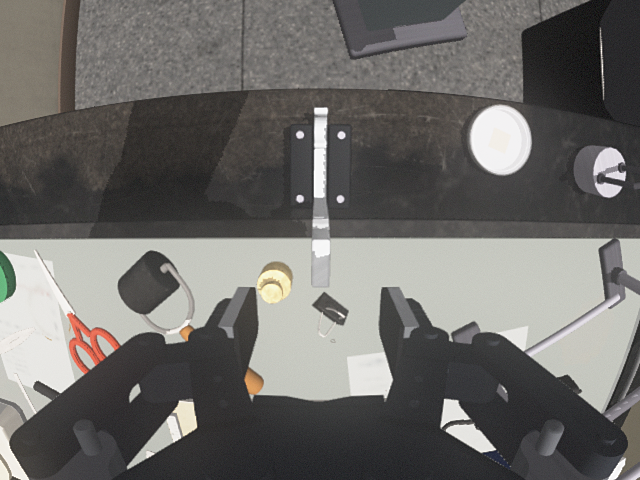

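View pics/w1.png

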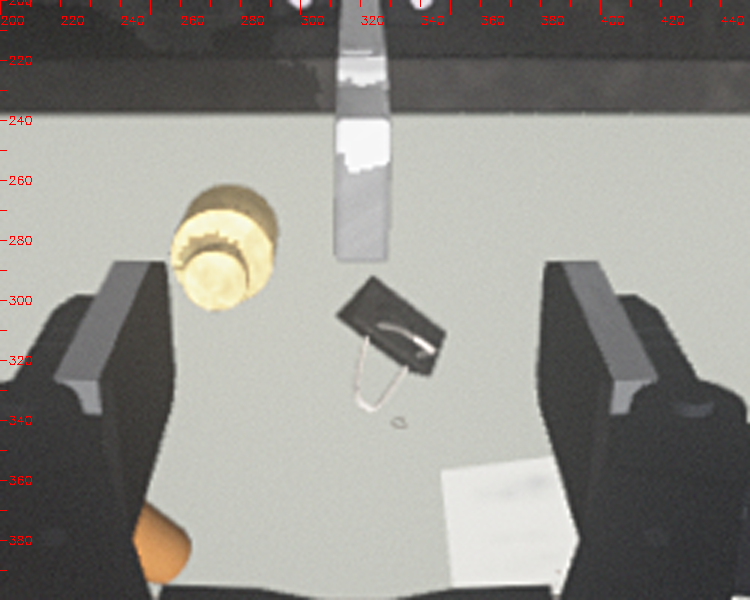

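The tab sits at columns 311–330, rows 238–287, about 1.4 mm right and 2 mm up from prediction. I'll correct for that, descend and grip.

Emit:
{"method": "carry_out", "body": {
  "moves": [
    [0.6,[0.03,0.0014,-0.002],[0,0,0]],
    [0.6,[0.055,0.0014,-0.002],[0,0,0]],
    [0.6,[0.073,0.0014,-0.002],[0,0,0]],
    [0.6,[0.073,0.0014,-0.002],[0,0,0]],
    [0,[0.073,0.0014,-0.002],[0,0,0]],
    [0,[0.073,0.0014,-0.002],[0,0,0]],
    [0,[0.073,0.0014,-0.002],[0,0,0]],
    [0,[0.073,0.0014,-0.002],[0,0,0]],
    [0,[0.073,0.0014,-0.002],[0,0,0]],
    [0,[0.073,0.0014,-0.002],[0,0,0]],
    [0,[0.073,0.0014,-0.002],[0,0,0]]
  ],
  "newtons": 60
}}

```text
time: 2.65
ee_pos: [0.4403, -0.3466, 0.1289]
tool_rot: [0.092, 0.7, -0.093, 0.702]
wrist_force: [0.9, 1.0, 6.1]
grip_width: 0.0087
```

```bash
python3 - <<'E'
from h import *
s=env.state();print(s['time'],s['ee_pos'],s['grip_width'],s['wrist_force'])
for n in ["wrist","side"]:
    cv2.imwrite(f"pics/{n}2.png",env.get_image(n)[:,:,::-1])
crop('pics/side2.png','pics/d2.png',200,280,130,130,5)
E
```

```text
2.65 [ 0.44031639 -0.34661243  0.1289159 ] 0.00868893999259361 [0.86783398 0.98668523 6.09535232]
```

View pics/d2.png

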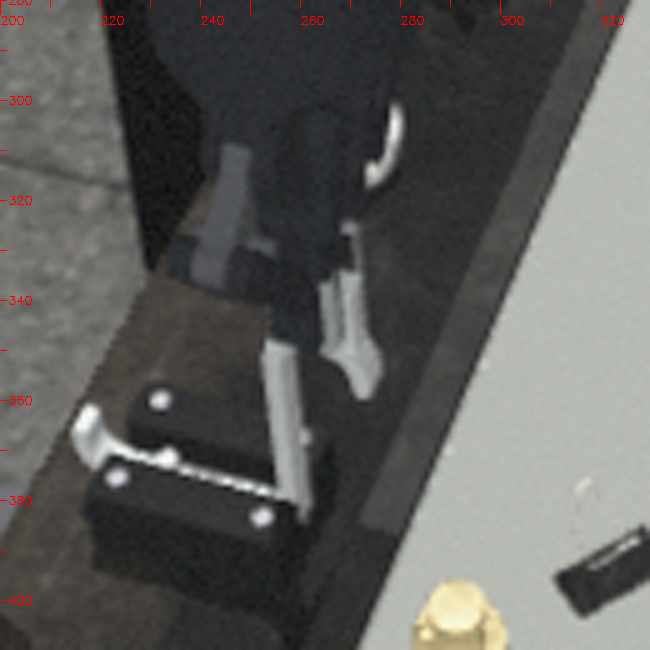

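View pics/wrist2.png

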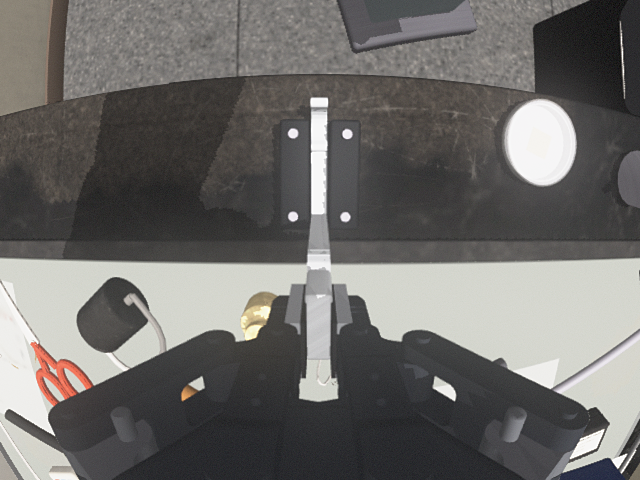

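Gripped at 8.7 mm, and the hook is upright between the pads. Next: lift straight up, then carry to a point 60 mm in front of the bar.

Emit:
{"method": "carry_out", "body": {
  "moves": [
    [0,[-0.02,0,0],[0,0,0]],
    [0,[-0.05,0,0],[0,0,0]],
    [0,[-0.085,0,0],[0,0,0]],
    [0,[-0.12,0.01,0.002],[-0.06,0,0]],
    [0,[-0.15,0.035,0.01],[-0.12,0,0]],
    [0,[-0.167,0.07,0.016],[-0.18,0,0]],
    [0,[-0.167,0.105,0.024],[-0.24,0,0]],
    [0,[-0.167,0.14,0.032],[-0.31,0,0]],
    [0,[-0.167,0.175,0.04],[-0.38,0,0]],
    [0,[-0.167,0.205,0.048],[-0.44,0,0]],
    [0,[-0.167,0.222,0.051],[-0.478,0,0]],
    [0,[-0.167,0.227,0.052],[-0.478,0,0]],
    [0,[-0.167,0.227,0.052],[-0.478,0,0]],
    [0,[-0.167,0.227,0.052],[-0.478,0,0]]
  ]
}}

```text
time: 4.15
ee_pos: [0.5481, -0.141, 0.2943]
tool_rot: [-0.076, 0.703, 0.076, 0.703]
wrist_force: [-0.4, 0.7, -0.6]
grip_width: 0.0091
```

```bash
python3 - <<'E'
from h import *
np.set_printoptions(precision=4,suppress=True)
s=env.state();print(s['time'],s['ee_pos'],s['joint_positions'],Ro.from_quat(s['tool_rot']).as_matrix(),s['grip_width'],s['wrist_force'])
for n in ["wrist","side","scene"]:
    cv2.imwrite(f"pics/{n}3.png",env.get_image(n)[:,:,::-1])
crop('pics/side3.png','pics/d3.png',230,100,200,180,4)
crop('pics/scene3.png','pics/s3.png',235,80,180,180,4)
E
```

```text
4.15 [ 0.5481 -0.141   0.2943] [-0.2517  0.2127  0.1782  1.5364 -0.0004 -0.4666] [[-0.0003 -0.2133  0.977 ]
 [-0.0003  0.977   0.2133]
 [-1.     -0.0003 -0.0003]] 0.009107878628130648 [-0.4088  0.694  -0.5855]
```

View pics/d3.png

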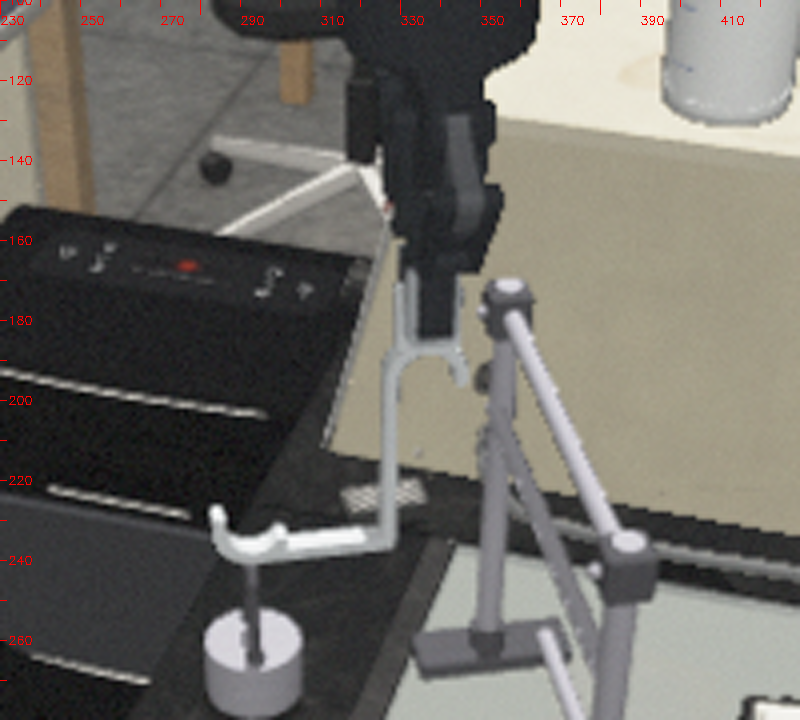

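View pics/s3.png

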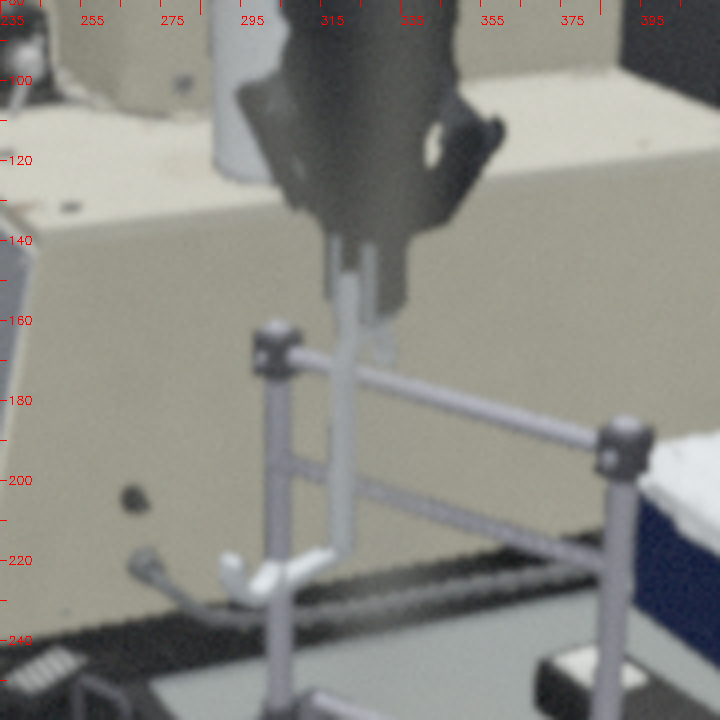

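View pics/wrist3.png

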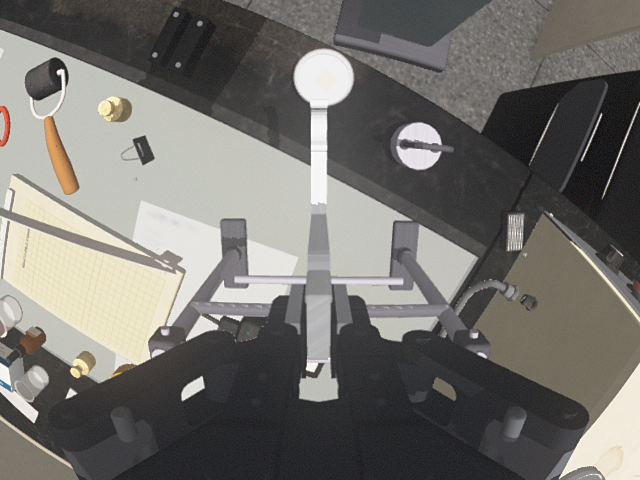

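The wrist view shows both clamps (about (167,341) and (472,344)), with the hook between them and parallel to the stand's x. I'll refine the bar position from this.

```bash
python3 - <<'E'
from h import *
crop('pics/wrist3.png','pics/w3.png',140,260,130,120,6)
crop('pics/wrist3.png','pics/w3b.png',400,260,130,120,6)
E
```

```text
(no output)
```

View pics/w3.png

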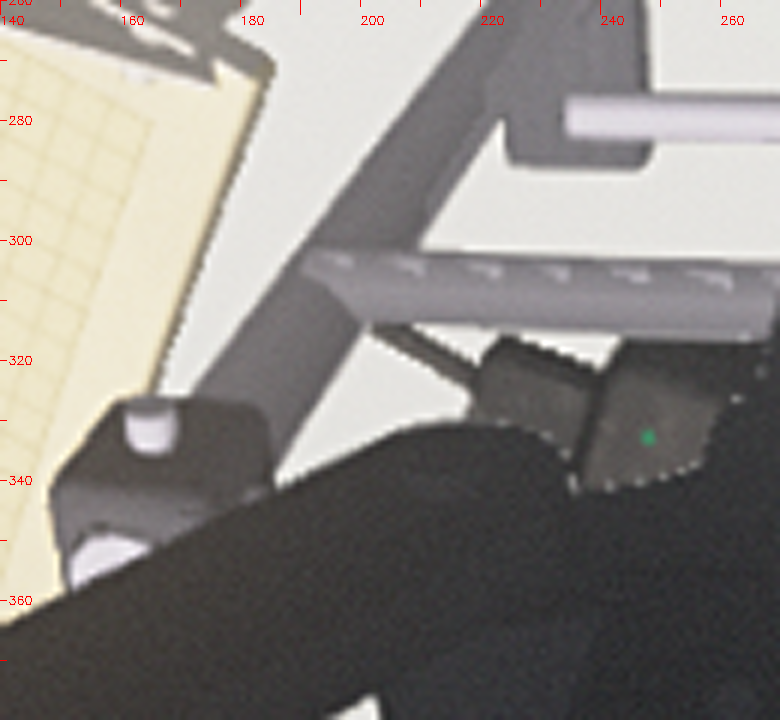

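View pics/w3b.png

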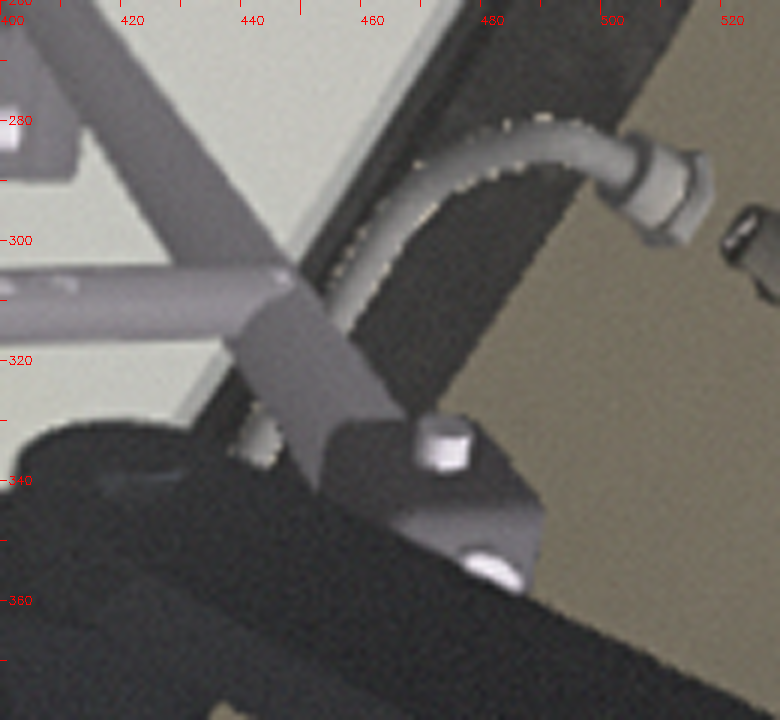

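```bash
python3 - <<'E'
from h import *
np.set_printoptions(precision=4,suppress=True)
s=env.state()
def rep(n,a,b,z,dx):
    A=plane('wrist',*a,z,s);B=plane('wrist',*b,z,s);d=B-A;yaw=np.arctan2(-d[0],d[1])
    ex=np.array([np.cos(yaw),np.sin(yaw),0]);print(n,A,B,'len',np.linalg.norm(d),'yaw',np.degrees(yaw),'origin',(A+B)/2-ex*dx)
rep('screws',(164.5,332),(472,334.5),.228,-.012)
rep('corners',(148.5,341),(490.5,345),.240,-.011)
rep('rest',(230,309),(430,310.5),.173+.002,-.004-.003)
E
```

```text
screws [ 0.6171 -0.2284  0.228 ] [ 0.5762 -0.0327  0.228 ] len 0.19988811794469802 yaw 11.79139939177753 origin [ 0.6084 -0.1281  0.228 ]
corners [ 0.619  -0.2348  0.24  ] [ 0.576  -0.0237  0.24  ] len 0.2154681658239006 yaw 11.492843278030005 origin [ 0.6083 -0.1271  0.24  ]
rest [ 0.6174 -0.1953  0.175 ] [ 0.5864 -0.0444  0.175 ] len 0.15399209098352246 yaw 11.584783094573877 origin [ 0.6088 -0.1184  0.175 ]
```

Bar middle confirmed at (0.608,-0.128), yaw about 12°. Next I'll move over the bar at height.

Emit:
{"method": "carry_out", "body": {
  "moves": [
    [0,[0,0,0.02],[0.006,0,0]],
    [0,[0,0,0.04],[0.006,0,0]],
    [0,[0,0,0.055],[0.006,0,0]],
    [0,[0,0,0.06],[0.006,0,0]],
    [0,[0,0,0.06],[0.006,0,0]],
    [0,[0,0,0.06],[0.006,0,0]]
  ]
}}

```text
time: 4.9
ee_pos: [0.6064, -0.1279, 0.2944]
tool_rot: [-0.074, 0.703, 0.074, 0.703]
wrist_force: [0.8, 0.4, -1.0]
grip_width: 0.0089
```

```bash
python3 - <<'E'
from h import *
np.set_printoptions(precision=4,suppress=True)
s=env.state();print(s['time'],s['ee_pos'],s['wrist_force'])
for n in ["side","scene"]:
    cv2.imwrite(f"pics/{n}4.png",env.get_image(n)[:,:,::-1])
crop('pics/side4.png','pics/d4.png',280,140,120,110,6)
crop('pics/scene4.png','pics/s4.png',280,130,120,110,6)
E
```

```text
4.9 [ 0.6064 -0.1279  0.2944] [ 0.7908  0.3818 -0.9868]
```

View pics/d4.png

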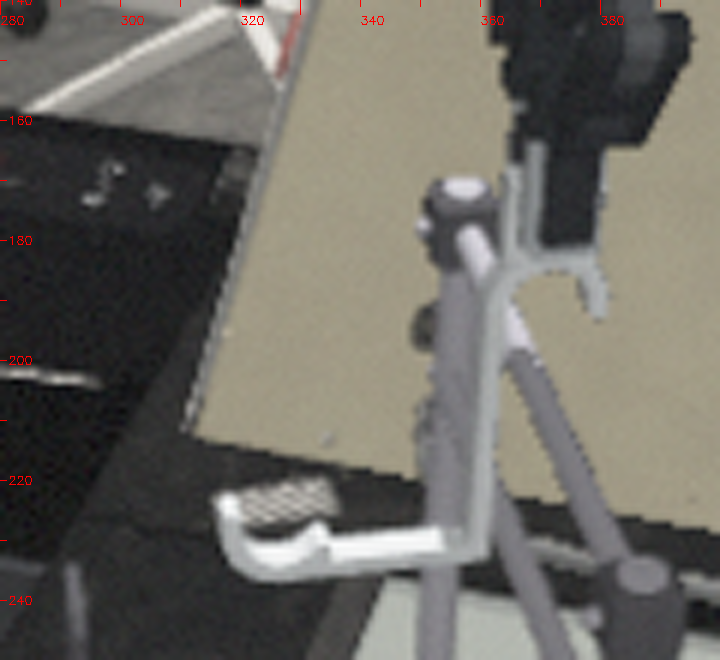

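View pics/s4.png

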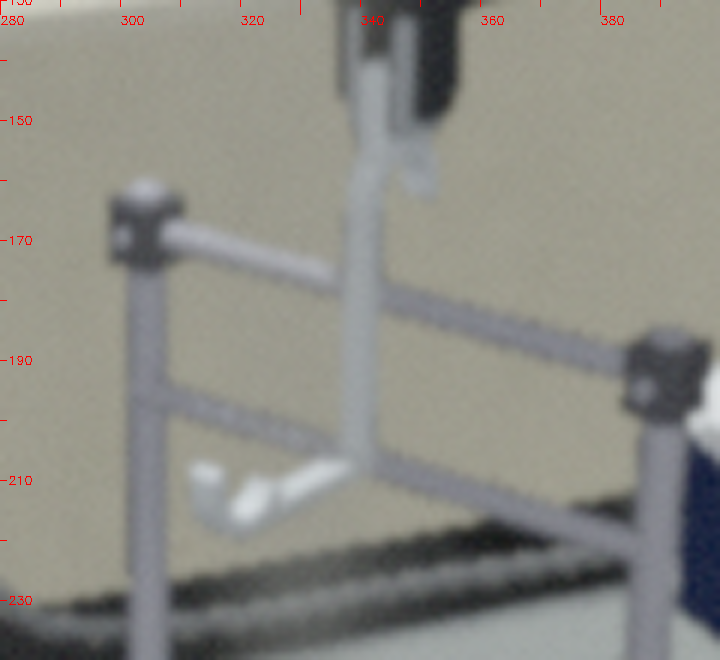

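The hook is over the bar, with the spine in front and the tip behind. Lowering now, slowly at the end.

Emit:
{"method": "carry_out", "body": {
  "moves": [
    [0,[0.01,0,0],[0,0,0]],
    [0,[0.02,0,0],[0,0,0]],
    [0,[0.028,0,0],[0,0,0]],
    [0,[0.034,0,0],[0,0,0]],
    [0,[0.038,0,0],[0,0,0]],
    [0,[0.04,0,0],[0,0,0]],
    [0,[0.04,0,0],[0,0,0]],
    [0,[0.04,0,0],[0,0,0]]
  ]
}}

```text
time: 5.8
ee_pos: [0.6072, -0.1275, 0.2546]
tool_rot: [-0.074, 0.703, 0.074, 0.703]
wrist_force: [-0.1, 0.8, -0.8]
grip_width: 0.0089
```

```bash
python3 - <<'E'
from h import *
np.set_printoptions(precision=4,suppress=True)
s=env.state();print(s['time'],s['ee_pos'],s['wrist_force'],s['wrist_torque'])
for n in ["side","scene"]:
    cv2.imwrite(f"pics/{n}5.png",env.get_image(n)[:,:,::-1])
crop('pics/side5.png','pics/d5.png',280,140,120,130,5)
E
```

```text
5.8 [ 0.6072 -0.1275  0.2546] [-0.1321  0.7573 -0.818 ] [ 0.0059 -0.049   0.0238]
```

View pics/d5.png

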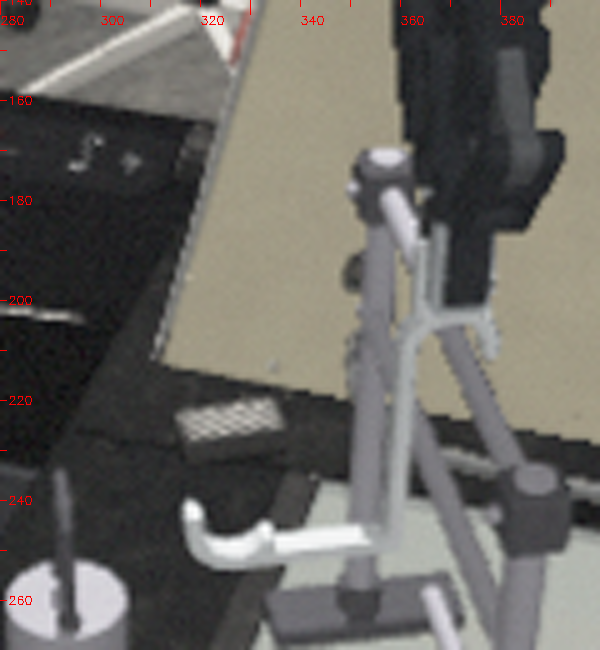

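The bar now sits inside the curl with no contact force. Lowering a few more mm.

Emit:
{"method": "carry_out", "body": {
  "moves": [
    [0,[0.001,0,0],[0,0,0]],
    [0,[0.002,0,0],[0,0,0]],
    [0,[0.0025,0,0],[0,0,0]],
    [0,[0.0025,0,0],[0,0,0]]
  ]
}}

```text
time: 6.3
ee_pos: [0.607, -0.1274, 0.252]
tool_rot: [-0.074, 0.703, 0.074, 0.703]
wrist_force: [0.1, 0.1, -0.4]
grip_width: 0.0086
```

Emit:
{"method": "carry_out", "body": {
  "moves": [
    [0,[0.001,0,0],[0,0,0]],
    [0,[0.0015,0,0],[0,0,0]],
    [0,[0.0015,0,0],[0,0,0]]
  ]
}}

```text
time: 6.6
ee_pos: [0.607, -0.1275, 0.2517]
tool_rot: [-0.074, 0.703, 0.074, 0.704]
wrist_force: [-2.1, 1.3, 5.8]
grip_width: 0.0085
```

Contact with the bar at z=0.2517 (about 6 N up). Release and rise.

Emit:
{"method": "carry_out", "body": {
  "moves": [
    [0.15,[0,0,0],[0,0,0]],
    [0.3,[0,0,0],[0,0,0]],
    [0.45,[0,0,0],[0,0,0]],
    [0.6,[0,0,0],[0,0,0]],
    [0.6,[0,0,0],[0,0,0]],
    [0.6,[0,0,0],[0,0,0]],
    [0.6,[-0.015,0,0],[0,0,0]],
    [0.6,[-0.04,0,0],[0,0,0]],
    [0.6,[-0.07,0,0],[0,0,0]],
    [0.6,[-0.1,0,0],[0,0,0]],
    [0.9,[-0.12,0,-0.03],[0,0,0]],
    [0.9,[-0.12,0,-0.07],[0,0,0]],
    [0.9,[-0.12,0,-0.11],[0,0,0]],
    [0.9,[-0.12,0,-0.13],[0,0,0]],
    [0.9,[-0.12,0,-0.13],[0,0,0]],
    [0.9,[-0.12,0,-0.13],[0,0,0]]
  ]
}}

```text
time: 8.2
ee_pos: [0.4798, -0.1547, 0.3708]
tool_rot: [-0.074, 0.703, 0.074, 0.704]
wrist_force: [-0.2, -0.1, 0.9]
grip_width: 0.0769
```

```bash
python3 - <<'E'
from h import *
np.set_printoptions(precision=4,suppress=True)
s=env.state();print(s['time'],s['ee_pos'],s['wrist_force'],s['joint_positions'])
for n in ["side","scene","wrist"]:
    cv2.imwrite(f"pics/{n}6.png",env.get_image(n)[:,:,::-1])
crop('pics/side6.png','pics/d6.png',280,140,120,130,5)
E
```

```text
8.2 [ 0.4798 -0.1547  0.3708] [-0.2003 -0.1023  0.8977] [-0.3119  0.1223  0.2409  1.6881  0.0002 -0.5216]
```

View pics/d6.png

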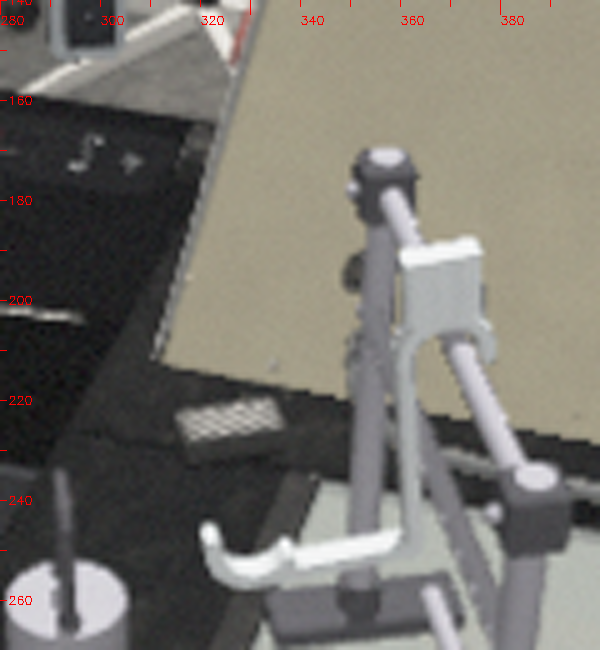

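View pics/wrist6.png

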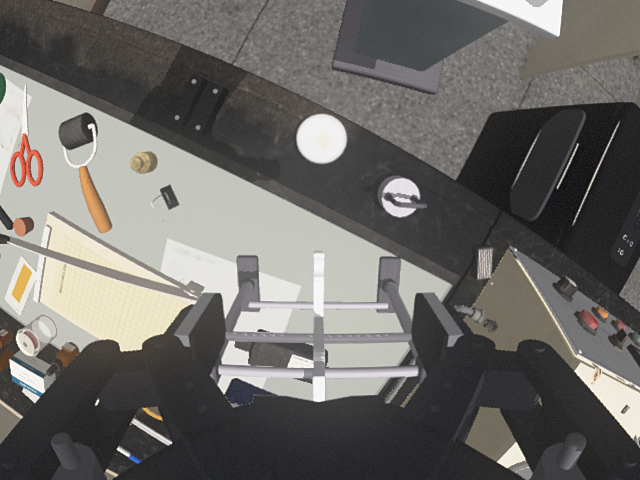

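The hook hangs on the bar, leaning on the rest bar, with the lower curl toward the robot at about (325,250) in the side view. Now over to the weight.

Emit:
{"method": "carry_out", "body": {
  "moves": [
    [0.95,[0,0.03,0.002],[0,0,0]],
    [0.95,[0,0.065,0.004],[0,0,0]],
    [0.95,[0.02,0.1,0.006],[0,0,0]],
    [0.95,[0.06,0.107,0.006],[0.02,0,0]],
    [0.95,[0.1,0.107,0.006],[0.05,0,0]],
    [0.95,[0.14,0.107,0.006],[0.05,0,0]],
    [0.95,[0.165,0.107,0.006],[0.05,0,0]],
    [0.95,[0.171,0.107,0.006],[0.05,0,0]],
    [0.95,[0.171,0.107,0.006],[0.05,0,0]],
    [0.95,[0.171,0.107,0.006],[0.05,0,0]]
  ]
}}

```text
time: 9.35
ee_pos: [0.4644, -0.0487, 0.2006]
tool_rot: [-0.057, 0.704, 0.057, 0.705]
wrist_force: [-0.3, 0.7, 1.5]
grip_width: 0.0811
```

```bash
python3 - <<'E'
from h import *
np.set_printoptions(precision=4,suppress=True)
s=env.state();print(s['time'],s['ee_pos'],s['wrist_force'],Ro.from_quat(s['tool_rot']).as_matrix())
for n in ["side","wrist"]:
    cv2.imwrite(f"pics/{n}7.png",env.get_image(n)[:,:,::-1])
crop('pics/wrist7.png','pics/w7.png',240,150,160,140,5)
crop('pics/side7.png','pics/d7.png',280,150,120,130,5)
E
```

```text
9.35 [ 0.4644 -0.0487  0.2006] [-0.2899  0.6731  1.5471] [[ 0.0015 -0.1597  0.9872]
 [-0.0001  0.9872  0.1597]
 [-1.     -0.0004  0.0015]]
```

View pics/w7.png

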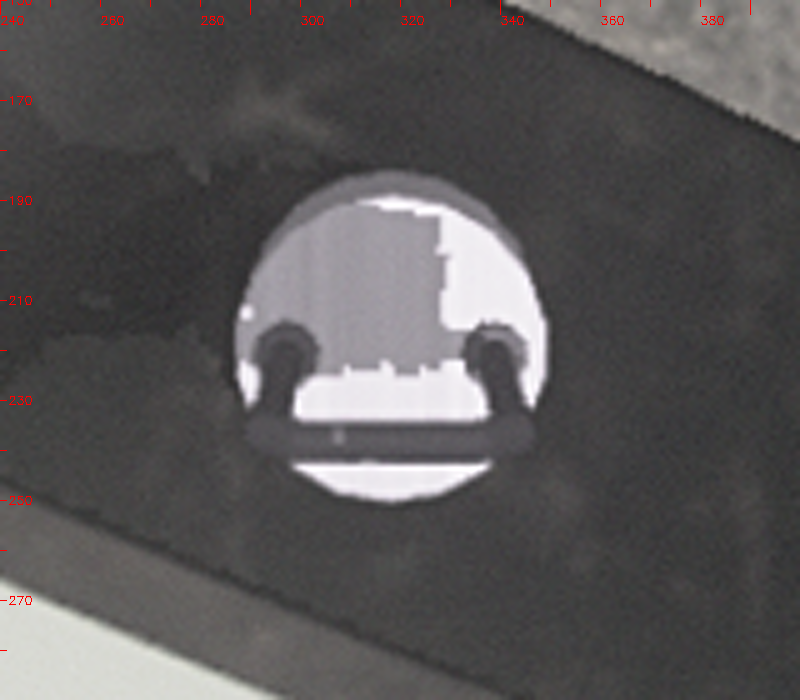

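View pics/d7.png

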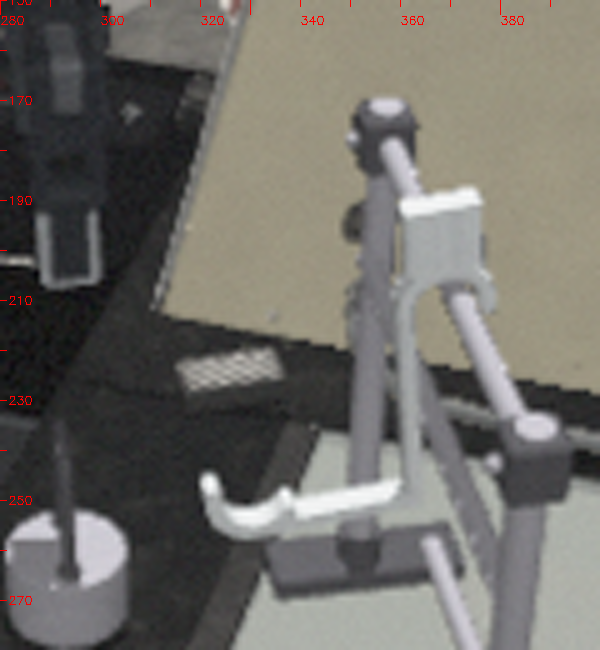

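View pics/wrist7.png

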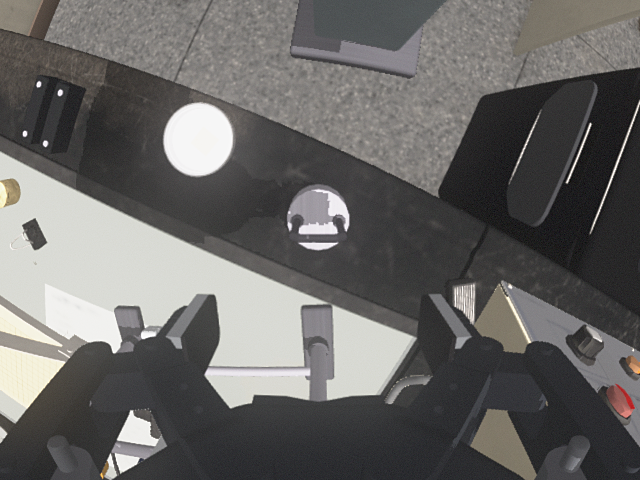

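```bash
python3 - <<'E'
from h import *
np.set_printoptions(precision=4,suppress=True)
s=env.state()
C=plane('wrist',318.2,237.3,.091,s);print('crown',C)
R=Ro.from_quat(s['tool_rot']).as_matrix()
print('shift tool to TCP z .063',R.T@(np.array([C[0],C[1],.063])-s['ee_pos']))
yaw=np.radians(12);ex=np.array([np.cos(yaw),np.sin(yaw),0]);ey=np.array([-ex[1],ex[0],0])
O=np.array([.608,-.128,0])
def onhook(u,v,y=0):
    o,d=ray('side',u,v);t=((O+ey*y-o)@ey)/(d@ey);X=o+d*t;return (X-O)@ex,X[2]
# near face y=-5mm
for nm,x,y in (('tip outer top',203,482),('tip top right',218,480),('curl inner bottom',245,513),('curl bottom',250,537),('inner right hump',285,492),('corner bottom outer',410,490),('tab topleft',400,200),('tab topright',480,190)):
    print(nm,*['%.4f %.4f'%onhook(280+x/5,150+y/5,yy) for yy in (-.005,.005)])
E
```

```text
crown [ 0.462  -0.0493  0.091 ]
shift tool to TCP z .063 [ 0.1379 -0.     -0.003 ]
tip outer top -0.0882 0.1549 -0.0863 0.1466
tip top right -0.0827 0.1551 -0.0807 0.1468
curl inner bottom -0.0724 0.1380 -0.0703 0.1295
curl bottom -0.0703 0.1262 -0.0681 0.1174
inner right hump -0.0577 0.1459 -0.0553 0.1375
corner bottom outer -0.0103 0.1402 -0.0072 0.1316
tab topleft -0.0219 0.2678 -0.0190 0.2612
tab topright 0.0058 0.2688 0.0091 0.2622
```

Crown at (0.462,-0.0493), aligned with the jaws. Descend and grip the legs.

Emit:
{"method": "carry_out", "body": {
  "moves": [
    [0.95,[0.04,0,-0.003],[0,0,0]],
    [0.95,[0.08,0,-0.003],[0,0,0]],
    [0.95,[0.115,0,-0.003],[0,0,0]],
    [0.95,[0.132,0,-0.003],[0,0,0]],
    [0.95,[0.138,0,-0.003],[0,0,0]],
    [0.95,[0.138,0,-0.003],[0,0,0]],
    [0,[0.138,0,-0.003],[0,0,0]],
    [0,[0.138,0,-0.003],[0,0,0]],
    [0,[0.138,0,-0.003],[0,0,0]],
    [0,[0.138,0,-0.003],[0,0,0]],
    [0,[0.138,0,-0.003],[0,0,0]],
    [0,[0.138,0,-0.003],[0,0,0]],
    [0,[0.138,0,-0.003],[0,0,0]]
  ],
  "newtons": 60
}}

```text
time: 10.75
ee_pos: [0.4614, -0.0493, 0.0627]
tool_rot: [-0.057, 0.704, 0.056, 0.706]
wrist_force: [-0.4, -0.1, 6.2]
grip_width: 0.0379
```

```bash
python3 - <<'E'
from h import *
np.set_printoptions(precision=4,suppress=True)
s=env.state();print(s['time'],s['ee_pos'],s['wrist_force'],s['grip_width'])
cv2.imwrite(f"pics/wrist8.png",env.get_image("wrist")[:,:,::-1])
E
```

```text
10.75 [ 0.4614 -0.0493  0.0627] [-0.381  -0.0665  6.2476] 0.03794250902794204
```

View pics/wrist8.png

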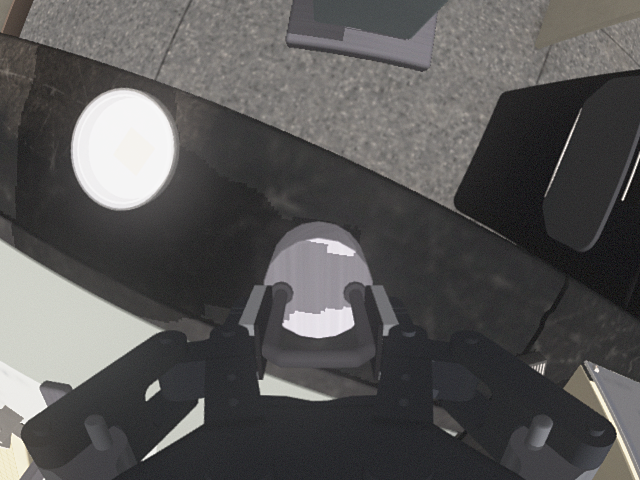

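Gripped at 38 mm, with the pads on both legs and the crown clear above. Lift, then carry to a point in front of the curl.

Emit:
{"method": "carry_out", "body": {
  "moves": [
    [0,[-0.01,0,0],[0,0,0]],
    [0,[-0.03,0,0],[0,0,0]],
    [0,[-0.055,0,0],[0,0,0]],
    [0,[-0.075,-0.005,-0.001],[-0.01,0,0]],
    [0,[-0.084,-0.02,-0.002],[-0.02,0,0]],
    [0,[-0.084,-0.045,-0.0026],[-0.03,0,0]],
    [0,[-0.084,-0.07,-0.0026],[-0.04,0,0]],
    [0,[-0.084,-0.09,-0.0026],[-0.049,0,0]],
    [0,[-0.084,-0.102,-0.0026],[-0.049,0,0]],
    [0,[-0.084,-0.108,-0.0026],[-0.049,0,0]],
    [0,[-0.084,-0.108,-0.0026],[-0.049,0,0]],
    [0,[-0.084,-0.108,-0.0026],[-0.049,0,0]],
    [0,[-0.084,-0.108,-0.0026],[-0.049,0,0]]
  ]
}}

```text
time: 12.1
ee_pos: [0.4749, -0.1555, 0.1453]
tool_rot: [-0.074, 0.703, 0.074, 0.703]
wrist_force: [0.2, 0.1, -3.5]
grip_width: 0.038
```

```bash
python3 - <<'E'
from h import *
np.set_printoptions(precision=4,suppress=True)
s=env.state();print(s['time'],s['ee_pos'],s['wrist_force'],s['grip_width'],Ro.from_quat(s['tool_rot']).as_matrix())
for n in ["side","wrist","scene"]:
    cv2.imwrite(f"pics/{n}9.png",env.get_image(n)[:,:,::-1])
crop('pics/wrist9.png','pics/w9.png',240,240,160,140,5)
crop('pics/side9.png','pics/d9.png',260,160,120,130,5)
crop('pics/scene9.png','pics/s9.png',270,140,120,130,5)
E
```

```text
12.1 [ 0.4749 -0.1555  0.1453] [ 0.1932  0.0934 -3.544 ] 0.03804373958457856 [[-0.0002 -0.2085  0.978 ]
 [ 0.0004  0.978   0.2085]
 [-1.      0.0004 -0.0002]]
```

View pics/w9.png

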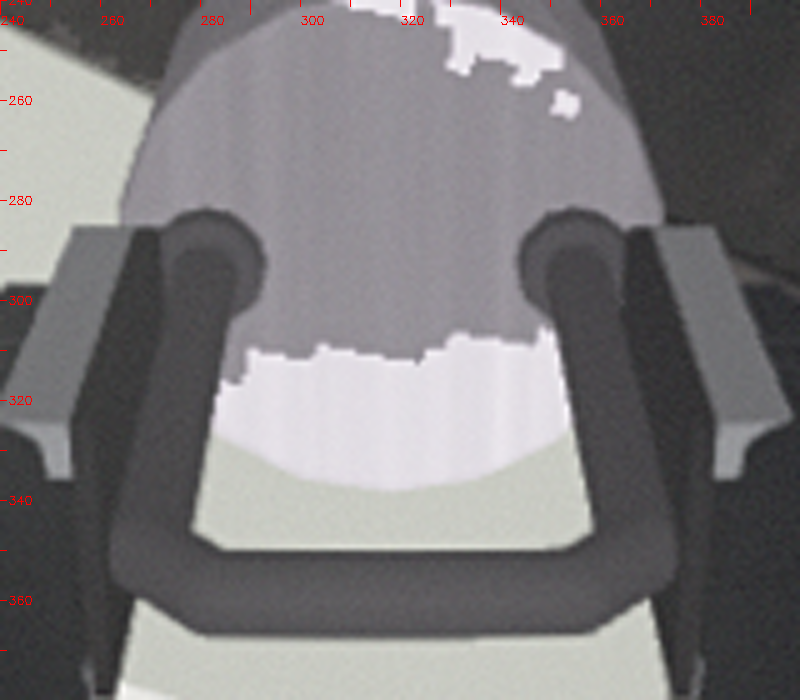

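View pics/d9.png

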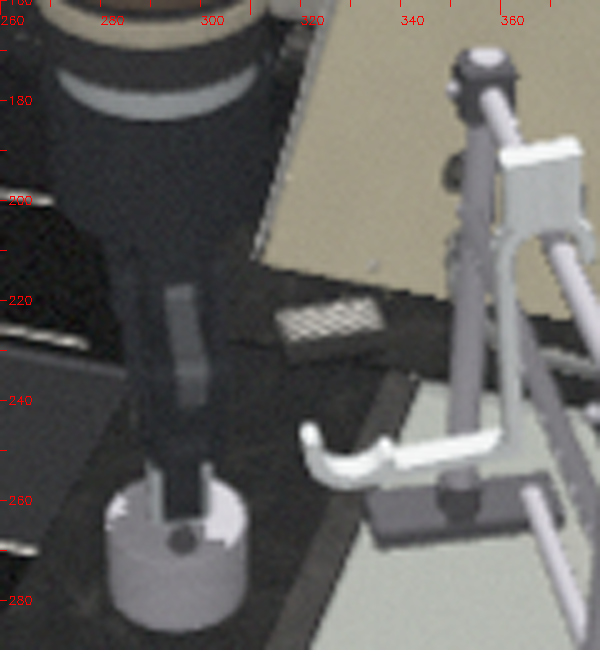

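View pics/s9.png

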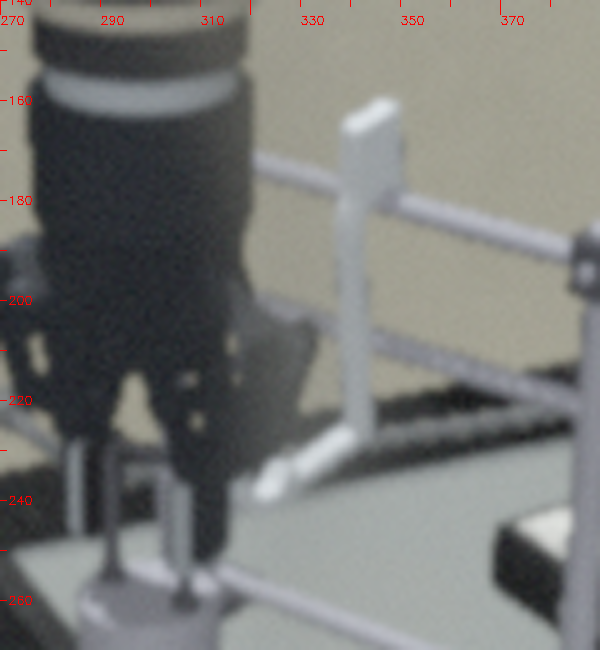

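```bash
python3 - <<'E'
from h import *
np.set_printoptions(precision=4,suppress=True)
s=env.state();R=Ro.from_quat(s['tool_rot']).as_matrix()
C=plane('wrist',319,358.5,s['ee_pos'][2]+.0283,s);print('crown rel tool',R.T@(C-s['ee_pos']))
for f,b in (('scene6',1),): pass
crop('pics/scene6.png','pics/s6.png',290,160,90,110,6)
E
```

```text
crown rel tool [-0.0283  0.0005  0.0013]
```

View pics/s6.png

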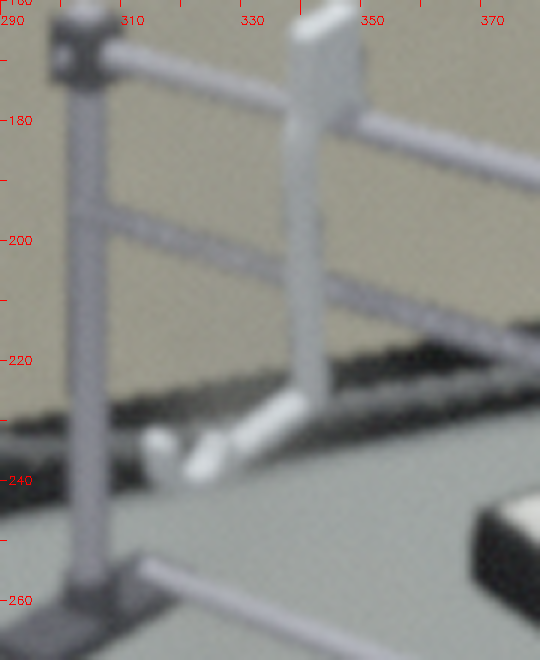

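```bash
python3 - <<'E'
from h import *
yaw=np.radians(12);ex=np.array([np.cos(yaw),np.sin(yaw),0]);ey=np.array([-ex[1],ex[0],0]);O=np.array([.608,-.128,0])
def st(X): return np.round([(X-O)@ex,(X-O)@ey,X[2]],4)
X,e=tri([('scene',316,232),('side',322,245.5)]);print('tip',st(X),e)
X,e=tri([('scene',343,162.5),('side',368,189)]);print('tabtop',st(X),e)
X,e=tri([('scene',304.5,168.7),('side',356.7,176.7)]);print('clampL',st(X))
X,e=tri([('scene',391,192.5),('side',387.3,241.7)]);print('clampR',st(X))
E
```

```text
tip [-0.0842  0.0013  0.15  ] [np.float64(1.2), np.float64(1.2)]
tabtop [-0.0059  0.001   0.2625] [np.float64(1.5), np.float64(1.5)]
clampL [0.0003 0.0981 0.2274]
clampR [ 0.0016 -0.1     0.2268]
```

Tip triangulated at stand x=-85 mm, y≈1 mm, z≈0.15, matching the expected lean. Next I'll advance the crown over the tip to x≈-72 mm.

Emit:
{"method": "carry_out", "body": {
  "moves": [
    [0,[0,0,0.01],[0,0,0]],
    [0,[0,0,0.022],[0,0,0]],
    [0,[0,0,0.034],[0,0,0]],
    [0,[0,0,0.045],[0,0,0]],
    [0,[0,0,0.055],[0,0,0]],
    [0,[0,0,0.061],[0,0,0]],
    [0,[0,0,0.0625],[0,0,0]],
    [0,[0,0,0.0625],[0,0,0]],
    [0,[0,0,0.0625],[0,0,0]]
  ]
}}

```text
time: 13.15
ee_pos: [0.5359, -0.1433, 0.1453]
tool_rot: [-0.074, 0.703, 0.074, 0.703]
wrist_force: [-0.1, -0.0, -2.8]
grip_width: 0.0381
```

```bash
python3 - <<'E'
from h import *
np.set_printoptions(precision=4,suppress=True)
s=env.state();print(s['time'],s['ee_pos'],s['wrist_force'],s['grip_width'])
for n in ["side","wrist","scene"]:
    cv2.imwrite(f"pics/{n}10.png",env.get_image(n)[:,:,::-1])
crop('pics/wrist10.png','pics/w10.png',240,240,160,140,5)
crop('pics/side10.png','pics/d10.png',280,160,120,130,5)
E
```

```text
13.15 [ 0.5359 -0.1433  0.1453] [-0.1366 -0.0435 -2.7879] 0.03810652640034254
```

View pics/w10.png

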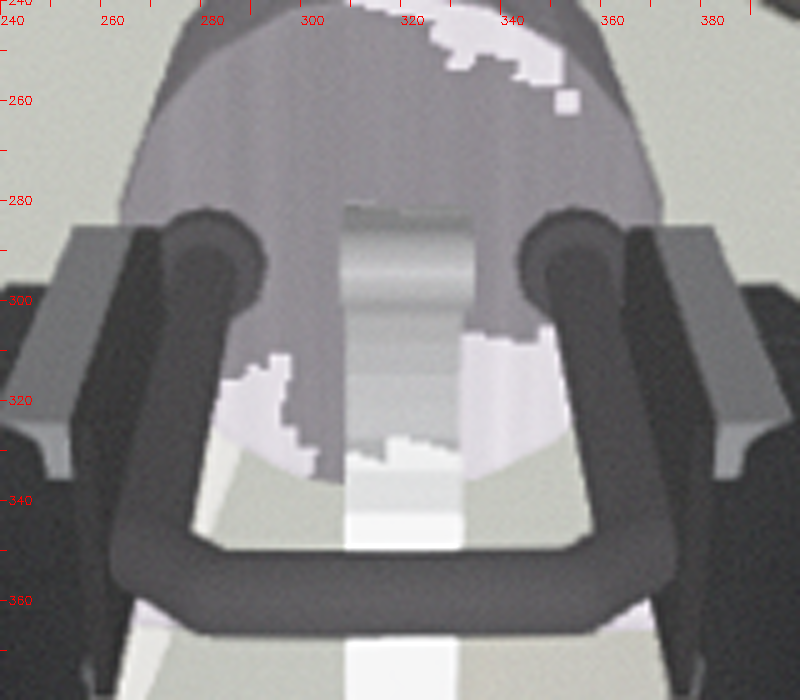

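View pics/d10.png

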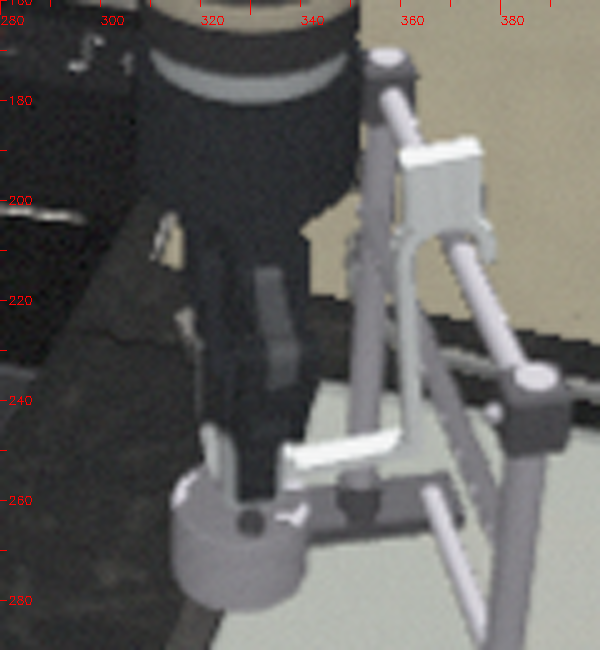

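The hook tip shows through the window, centred (columns 308–332, rows 281–302). I'll check the distance from crown to tip.

```bash
python3 - <<'E'
from h import *
np.set_printoptions(precision=4,suppress=True)
s=env.state();R=Ro.from_quat(s['tool_rot']).as_matrix()
yaw=np.radians(12);ex=np.array([np.cos(yaw),np.sin(yaw),0]);ey=np.array([-ex[1],ex[0],0]);O=np.array([.608,-.128,0])
def st(X): return np.round([(X-O)@ex,(X-O)@ey,X[2]],4)
for v in (281,287,293,302):
  for z in (.15,.155): print(v,z,st(plane('wrist',320,v,z,s)))
print('crown',st(plane('wrist',319,358.5,.1736,s)))
for v in (330,342): print('inner',v,st(plane('wrist',320,v,.137,s)))
E
```

```text
281 0.15 [-0.0907  0.0009  0.15  ]
281 0.155 [-0.0927  0.0008  0.155 ]
287 0.15 [-0.0883  0.0009  0.15  ]
287 0.155 [-0.0904  0.0008  0.155 ]
293 0.15 [-0.0858  0.0009  0.15  ]
293 0.155 [-0.088   0.0008  0.155 ]
302 0.15 [-0.0821  0.0009  0.15  ]
302 0.155 [-0.0845  0.0008  0.155 ]
crown [-0.0723  0.0005  0.1736]
inner 330 [-0.0627  0.0009  0.137 ]
inner 342 [-0.0566  0.0009  0.137 ]
```

Emit:
{"method": "carry_out", "body": {
  "moves": [
    [0,[0.008,0,0.001],[0,0,0]],
    [0,[0.016,0,0.001],[0,0,0]],
    [0,[0.023,0,0.001],[0,0,0]],
    [0,[0.028,0,0.001],[0,0,0]],
    [0,[0.031,0,0.001],[0,0,0]],
    [0,[0.031,0,0.001],[0,0,0]]
  ]
}}

```text
time: 13.9
ee_pos: [0.5369, -0.1429, 0.1137]
tool_rot: [-0.074, 0.704, 0.074, 0.703]
wrist_force: [-0.6, -1.1, -3.0]
grip_width: 0.0381
```

Emit:
{"method": "carry_out", "body": {
  "moves": [
    [0,[0.001,0,0],[0,0,0]],
    [0,[0.002,0,0],[0,0,0]],
    [0,[0.003,0,0],[0,0,0]],
    [0,[0.003,0,0],[0,0,0]]
  ]
}}

```text
time: 14.3
ee_pos: [0.5372, -0.143, 0.1113]
tool_rot: [-0.074, 0.703, 0.074, 0.703]
wrist_force: [-0.9, 0.0, -3.0]
grip_width: 0.0385
```

```bash
python3 - <<'E'
from h import *
np.set_printoptions(precision=4,suppress=True)
s=env.state();print(s['time'],s['ee_pos'],s['wrist_force'],s['grip_width'])
for n in ["side","wrist"]:
    cv2.imwrite(f"pics/{n}11.png",env.get_image(n)[:,:,::-1])
crop('pics/wrist11.png','pics/w11.png',240,240,160,140,5)
crop('pics/side11.png','pics/d11.png',280,160,120,130,5)
E
```

```text
14.3 [ 0.5372 -0.143   0.1113] [-0.915   0.0017 -2.9622] 0.03849059655086405
```

View pics/w11.png

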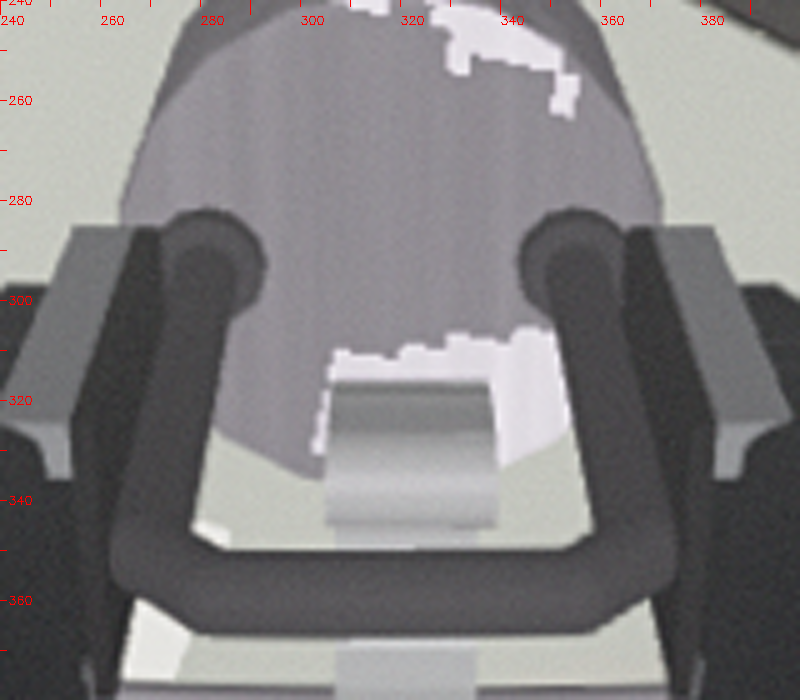

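View pics/d11.png

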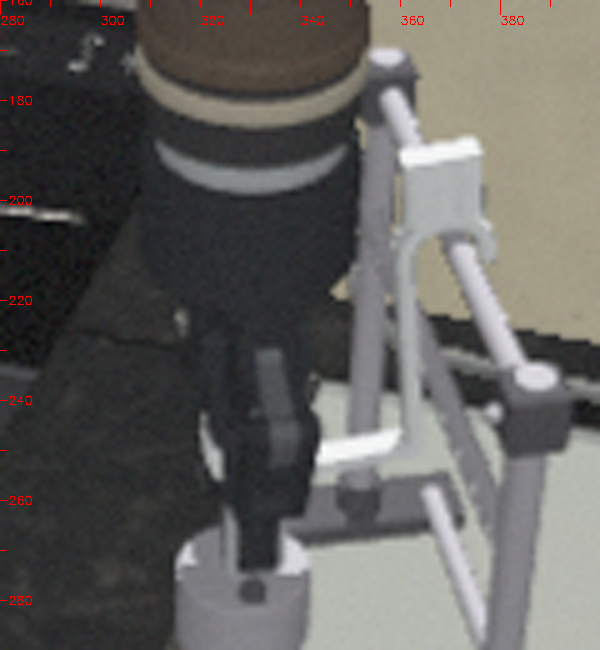

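The crown is behind the tip and inside the curl. Lowering until it bears.

Emit:
{"method": "carry_out", "body": {
  "moves": [
    [0,[0.001,0,0],[0,0,0]],
    [0,[0.002,0,0],[0,0,0]],
    [0,[0.002,0,0],[0,0,0]]
  ]
}}

```text
time: 14.7
ee_pos: [0.5371, -0.143, 0.1091]
tool_rot: [-0.074, 0.703, 0.074, 0.703]
wrist_force: [-0.8, 0.4, -3.8]
grip_width: 0.0381
```

Emit:
{"method": "carry_out", "body": {
  "moves": [
    [0,[0.001,0,0],[0,0,0]],
    [0,[0.002,0,0],[0,0,0]],
    [0,[0.002,0,0],[0,0,0]]
  ]
}}

```text
time: 15.0
ee_pos: [0.5371, -0.143, 0.1071]
tool_rot: [-0.074, 0.703, 0.074, 0.703]
wrist_force: [0.0, 0.1, -2.9]
grip_width: 0.0385
```

Emit:
{"method": "carry_out", "body": {
  "moves": [
    [0,[0.001,0,0],[0,0,0]],
    [0,[0.002,0,0],[0,0,0]],
    [0,[0.002,0,0],[0,0,0]]
  ]
}}

```text
time: 15.3
ee_pos: [0.5377, -0.1431, 0.1058]
tool_rot: [-0.074, 0.703, 0.074, 0.704]
wrist_force: [0.4, -0.1, -0.8]
grip_width: 0.0383
```

Force fell to -0.8 N, so the weight is now borne by the hook. Open slowly and check.

Emit:
{"method": "carry_out", "body": {
  "moves": [
    [0,[0.0005,0,0],[0,0,0]],
    [0,[0.0005,0,0],[0,0,0]],
    [0.5,[0.0005,0,0],[0,0,0]],
    [0.55,[0.0005,0,0],[0,0,0]],
    [0.6,[0.0005,0,0],[0,0,0]],
    [0.7,[0.0005,0,0],[0,0,0]],
    [0.8,[0.0005,0,0],[0,0,0]],
    [0.8,[0.0005,0,0],[0,0,0]],
    [0.8,[0.0005,0,0],[0,0,0]],
    [0.8,[0.0005,0,0],[0,0,0]]
  ]
}}

```text
time: 16.3
ee_pos: [0.5372, -0.143, 0.1048]
tool_rot: [-0.074, 0.703, 0.074, 0.703]
wrist_force: [0.1, 0.1, -0.2]
grip_width: 0.0685
```

```bash
python3 - <<'E'
from h import *
np.set_printoptions(precision=4,suppress=True)
s=env.state();print(s['time'],s['ee_pos'],s['wrist_force'],s['grip_width'])
for n in ["side","wrist"]:
    cv2.imwrite(f"pics/{n}12.png",env.get_image(n)[:,:,::-1])
crop('pics/side12.png','pics/d12.png',280,160,120,130,5)
E
```

```text
16.3 [ 0.5372 -0.143   0.1048] [ 0.0828  0.1162 -0.229 ] 0.06852460409435017
```

View pics/wrist12.png

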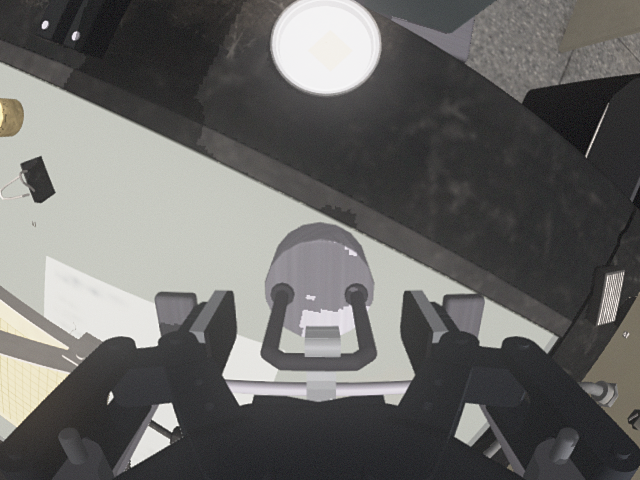

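View pics/d12.png

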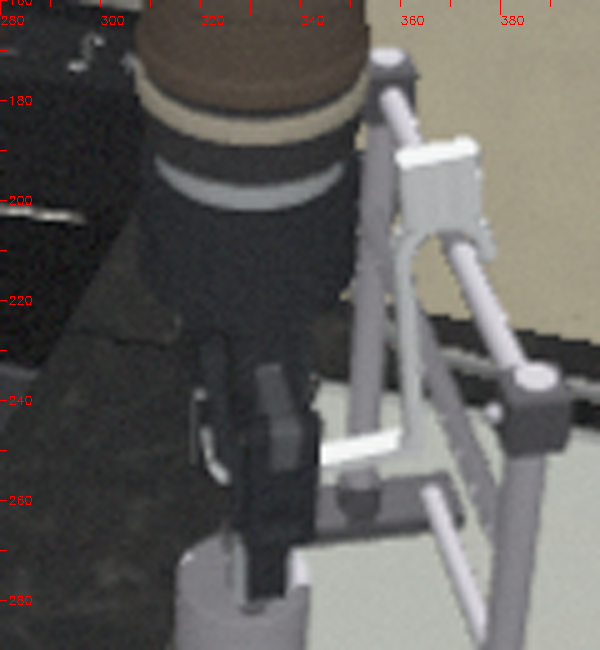

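The weight hangs on the curl with the fingers clear of both legs. Retreat straight up, then back.

Emit:
{"method": "carry_out", "body": {
  "moves": [
    [0.9,[-0.01,0,0],[0,0,0]],
    [0.9,[-0.025,0,0],[0,0,0]],
    [0.9,[-0.045,0,0],[0,0,0]],
    [0.9,[-0.07,0,0],[0,0,0]],
    [0.9,[-0.1,0,0],[0,0,0]],
    [0.9,[-0.13,0,-0.01],[0,0,0]],
    [0.9,[-0.16,0,-0.04],[0,0,0]],
    [0.9,[-0.18,0,-0.08],[0,0,0]],
    [0.9,[-0.18,0,-0.11],[0,0,0]],
    [0.9,[-0.18,0,-0.13],[0,0,0]],
    [0.9,[-0.18,0,-0.13],[0,0,0]],
    [0.9,[-0.18,0,-0.13],[0,0,0]]
  ]
}}

```text
time: 17.6
ee_pos: [0.4103, -0.1701, 0.2856]
tool_rot: [-0.074, 0.703, 0.073, 0.704]
wrist_force: [-0.5, -0.3, -0.2]
grip_width: 0.077
```

```bash
python3 - <<'E'
from h import *
np.set_printoptions(precision=4,suppress=True)
s=env.state();print(s['time'],s['ee_pos'],s['wrist_force'],s['grip_width'])
for n in ["side","scene","wrist"]:
    cv2.imwrite(f"pics/{n}13.png",env.get_image(n)[:,:,::-1])
E
```

```text
17.6 [ 0.4103 -0.1701  0.2856] [-0.5055 -0.3245 -0.2025] 0.07698912208099411
```

Emit:
{"method": "carry_out", "body": {
  "moves": [
    [0.9,[0,0,0],[0,0,0]],
    [0.9,[0,0,0],[0,0,0]],
    [0.9,[0,0,0],[0,0,0]],
    [0.9,[0,0,0],[0,0,0]],
    [0.9,[0,0,0],[0,0,0]],
    [0.9,[0,0,0],[0,0,0]],
    [0.9,[0,0,0],[0,0,0]],
    [0.9,[0,0,0],[0,0,0]],
    [0.9,[0,0,0],[0,0,0]],
    [0.9,[0,0,0],[0,0,0]]
  ]
}}

```text
time: 18.75
ee_pos: [0.41, -0.17, 0.2848]
tool_rot: [-0.074, 0.703, 0.074, 0.703]
wrist_force: [-0.9, -0.1, 0.4]
grip_width: 0.0768
```

```bash
python3 - <<'E'
from h import *
for n in ["side","scene"]:
    cv2.imwrite(f"pics/{n}14.png",env.get_image(n)[:,:,::-1])
    a=cv2.imread(f"pics/{n}13.png").astype(int);b=cv2.imread(f"pics/{n}14.png").astype(int)
    d=np.abs(a-b).max(2); reg=d[160:320,270:400]; print(n,(reg>30).sum(),reg.max())
crop('pics/side14.png','pics/d14.png',280,160,120,140,4)
crop('pics/scene14.png','pics/s14.png',280,150,120,140,4)
a=np.hstack([cv2.imread('pics/d14.png'),cv2.imread('pics/s14.png')])
cv2.imwrite('pics/both14.png',cv2.resize(a,(800,int(a.shape[0]*800/a.shape[1]))))
E
```

```text
side 0 22
scene 1 32
```

View pics/both14.png

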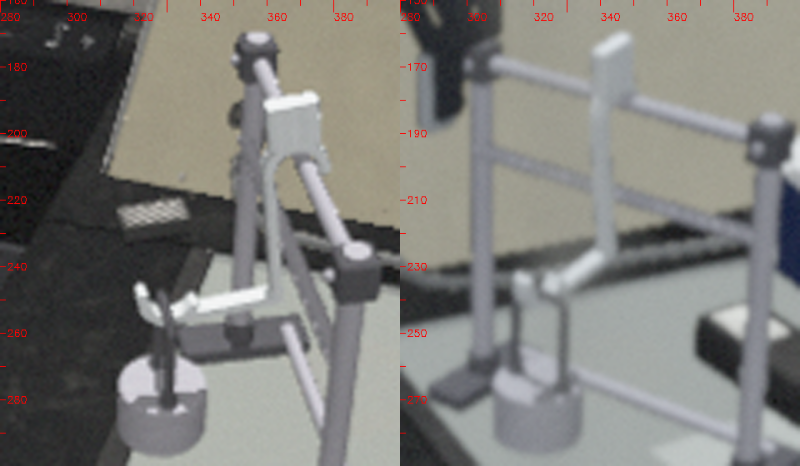

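View pics/side14.png

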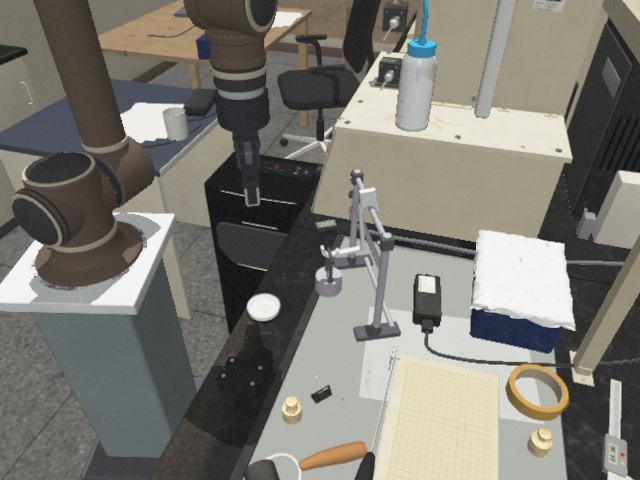

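The hook is on the bar and the weight hangs from its lower curl, with no visible change between pictures about 1.1 s apart. The dish (264,306), brass weight (291,408) and clip (321,394) are at the same pixels as at the start. Handing in.

```bash
python3 -c "
from bench import env
print(env.close_job(), env.state()['time'])"
```

```text
the job is handed in; nothing more can be done
the job is handed in; nothing more can be done
```

I took the S-hook out of its holder and hung it over the middle of the top bar, lower curl towards the robot. I then hung the dead weight from that curl by its stirrup and handed the job in at about 18.9 s.

**Final state:** In the last side and scene pictures, the hook leans on the rest bar and the weight hangs from the curl. Two pictures about 1.1 s apart showed no movement. The open gripper had backed off to about 0.29 m height, well clear of everything. The weight's bottom should be about 40 mm above the bench, going by the arm's height at release.

**Forces:** The wrist readings I saw stayed at about 6 N or below.

**Bystanders:** The dish, brass weight and binder clip looked unmoved in the side view. I did not check the spare jaw; I never picked it out for certain in the pictures, and the arm did not work near the dark items it could be.

**Disagreement:** The scene camera's single-view positions were 4–9 mm off the side and wrist cameras. I relied on side and wrist, and used the scene camera only in two-view checks, which came within 1–3 mm.

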